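# Isolate the bench transformer, then change its tap

## Task

On the cream bench transformer, turn the isolator (the longer handle, on the steel locking plate) clockwise as far as it goes; this frees the selector (the shorter handle, with the steel tongue), which you then also turn clockwise as far as it goes. Let go and leave both there. Leave the stirrer's speed knob as it is, and do not shove the tube rack and the tip box about.

Things in the scene. Friction and masses are not known exactly. Their poses are not given: they have to be found in the camera images.
- transformer: Cream box fixed to the bench, 200 (x) x 190 (y) x 80 mm high, two black handles on top. Origin: centre of its underside, z up. Isolator axis at x 0, y -36 mm; selector axis at x -45, y +39. At the start the isolator's locking plate stands in the way of the selector's tongue, so the selector moves only a few degrees; the plate is out of the way once the isolator is past about 1.0 rad.
- isolator_grip (a point): Isolator, the longer handle: black bar 64 mm long, 14 thick, 37 tall, pinched across the 14 mm, on a flange 42 across. Site: on the turning axis, 119 mm above the bench, 12 below the bar's top, 25 above the flange. z up, x along the bar towards its white-marked end; turns with it. Under it a steel pie-slice locking plate, 67 mm radius, 64 degrees, top 8 mm above the box.
- isolator (a joint): Isolator's angle in rad, growing as it turns clockwise seen from above: 0 at one stop (on, selector locked; bar along the transformer's y axis), 1.30 at the other stop (isolated, selector freed). It stays where it is left (friction about 0.05 N m, no spring).
- selector_grip (a point): Selector, the shorter handle on the transformer: black bar 44 mm long, 14 thick, 37 tall, pinched across the 14 mm, on a flange 42 across. Site: on the turning axis, 119 mm above the bench, 12 below the bar's top, 25 above the flange. z up, x along the bar towards its white-marked end; turns with it. Under it a steel tongue, 10 mm wide, to 55 mm from the axis along x, top 8 mm above the box.
- selector (a joint): Selector's angle in rad, growing as it turns clockwise seen from above: 0 at one stop (present tap; bar along the transformer's x axis), 1.30 at the other stop (the wanted tap). It stays where it is left (friction about 0.05 N m, no spring).
- stirrer: Bystander: grey magnetic stirrer, fixed to the bench, 200 x 160 x 70 mm high, with a round steel top plate 120 mm across and one black bar knob like the selector's. Origin: centre of its underside.
- speed (a joint): The stirrer's knob, not to be turned. Angle in rad clockwise from above, 0 to 1.30.
- tube_rack: Bystander: loose white tube rack, 75 x 170 x 45 mm, with capped tubes up to 98 mm high. Origin: centre of its underside.
- tip_box: Bystander: loose blue pipette tip box with a clear lid, 85 x 120 x 60 mm high. Origin: centre of its underside.
- speed_tip (a point): White-marked end of the stirrer knob's bar, 20 mm from its axis, level with the top of the bar.

How it is judged:
On the way, in this order (a step that is already met when the one before it is completed fails the run):
1. the isolator is turned clockwise to its far stop (past 1.12 rad) while the selector is still at its present tap (value of joint isolator above 1.12 rad and value of joint selector below 0.3 rad), for 0.2 s.
2. the selector is turned clockwise to its far stop (past 1.12 rad) (value of joint each of isolator, selector above 1.12 rad), for 0.2 s.
At the end, for the whole second after the job is handed in: Isolator and selector both stand within about 10 degrees of their clockwise stops (joint above 1.12 of 1.30 rad), at rest and released (all of step 2 and velocity of joint isolator between -0.05 and 0.05 rad/s and velocity of joint selector between -0.05 and 0.05 rad/s); the robot touches nothing.
It fails at once if the stirrer's knob is turned by more than about 12 degrees from where it was (distance of speed_tip from where it was at the start of the episode above 0.004 m).
It fails at once if the tube rack is shoved by more than 30 mm or tipped (distance of tube_rack from where it was at the start of the episode above 0.03 m or angle between tube_rack's own z axis and vertical above 0.35 rad).
It fails at once if the tip box is shoved by more than 30 mm or tipped (distance of tip_box from where it was at the start of the episode above 0.03 m or angle between tip_box's own z axis and vertical above 0.35 rad).
It also fails if it takes over 53 s, if anything falls off the work surface, if the arm or the gripper's body presses on something with over 40 N, if the wrist force passes 120 N, or if a joint passes its speed limit or range.

## Robot

A 6-joint arm with a two-finger parallel gripper is mounted at the origin on the work surface. World frame = base frame: x ahead of the robot, y to its left, z up, the work surface at z = 0. Lengths are in m, angles in rad, forces in N, time in s.
With the tool pointing down it reaches from about 0.35 to 0.85 m from the base axis. Payload 8.1 kg.
Tool frame: the origin (TCP) lies where the fingers leave the gripper's body, on its centre line; the fingertips stand 84 mm ahead of it and the grasp point (between the pads) lies 65 mm ahead of it; z points along the fingers, y is the line along which they close (so a half turn about z gives the same grasp; the last joint's range is limited). The gripper opens to 93 mm and grips with 3 to 60 N. Pads are 15 mm wide; open, the fingers measure 128 mm over their backs; the gripper's body (75 mm by 188 mm) begins 65 mm behind the grasp point.
Start: joints at [-1.265, 0.13, 1.488, -0, 1.523, -0.085], TCP at [0.229, -0.555, 0.303] pointing down, gripper open.
Joint ranges: [-2.96, 2.96], [-0.89, 2.26], [0.02, 2.5], [-1.34, 4.48], [0, 2.73], [-2.66, 2.66]. Speed limits (rad/s): [2.39, 2.39, 2.79, 3.14, 3.14, 3.14].

## Interface

Orientations are given as a rotation vector (axis times angle).
In Python, from plant import robot gives the robot as it stands.
- The arm moves only by the shell command python3 -m jog 'ROWS' [FORCE]. ROWS is text: rows parted by semicolons, each of 5 numbers parted by spaces: the opening, from 0 (shut) to 1 (fully open), then the shift along the tool's x, y, z in m, then the turn about the tool's z in degrees. A call has 1 to 10 rows; each row shifts and turns the commanded pose from where the row before left it, along the tool's axes as they then stand; what a row does not reach is not made up. A row lasts 1/12 s, in which the tool goes at most 41.7 mm and 7.16 degrees, less where a joint would pass 70% of its speed; a pose out of reach is approached as far as the arm can. A call with a gripper value outside its range is refused whole. The fingers move at their own pace and stop on an object; FORCE is the grip in N (left out, the last holds). Time passes only in rows, so rows that do not move let the fingers close. It gives the time, the measured TCP pose, the force, the opening and the grip force at its end, in the units of the state.
- robot.read_state(): the state, without advancing time (a new reading comes with each control period).
- robot.read_camera(name): name is "scene" or "top"; returns a dict with "color" (420x560x3 uint8, red, green, blue), "intrinsics" (3x3 intrinsics, pixels), "pose" (4x4, takes a point from camera to world coordinates). Camera axes: x right, y down, z forward; pixel columns grow to the right and rows downward; lengths in m; the calibration is good to about 2 mm. A picture is of the moment at which its call begins. There is no depth.
- robot.close_job(): hands the job in; it is judged then, once.
The state is a dict: "t": time; "q": joint angles; "dq": joint speeds; "joint_torque": joint torques, N m; "tool_pos": TCP position; "orientation": TCP orientation; "force": force on the tool from outside, world axes, zero at the start; "wrist_torque": the same for the moment, N m; "opening": finger opening in m; "gripper_force": force on a finger pad.
Only numpy, scipy, OpenCV 4.12 (cv2) and the standard library are available. Lean on these libraries where they do the work, as an engineer would, in place of code of your own. Each camera call takes 0.05 s, during which the arm holds its last target. There are 200 camera calls.

## Working session

There is one attempt and no reset: what is moved stays moved. The work goes in short steps, Python scripts to look and compute and a shell command to move; the robot and the scene stay as the last step left them, time stands still between calls to the robot, and variables do not carry over. Pictures are saved under pics/ and viewed, at most 10 in all, crops included, and the job is handed in when it is done.

```bash
mkdir -p pics
python3 - <<'E'
from plant import robot
import cv2,numpy as np
for n in("top","scene"):
    c=robot.read_camera(n); cv2.imwrite(f"pics/{n}0.png",c["color"][:,:,::-1]); print(n,c["intrinsics"].round(1).tolist(),c["pose"].round(4).tolist())
s=robot.read_state(); print(s["t"],s["tool_pos"],s["orientation"],s["opening"])
E
```

```text
top [[422.0, 0.0, 277.3], [0.0, 422.0, 209.0], [0.0, 0.0, 1.0]] [[0.0059, -0.9971, 0.0756, 0.5463], [-1.0, -0.0056, 0.0033, 0.1328], [-0.0029, -0.0756, -0.9971, 1.1026], [0.0, 0.0, 0.0, 1.0]]
scene [[518.3, 0.0, 285.7], [0.0, 518.3, 215.6], [0.0, 0.0, 1.0]] [[-0.3947, 0.6893, -0.6076, 1.2775], [0.9187, 0.289, -0.269, 0.4213], [-0.0098, -0.6644, -0.7473, 0.9053], [0.0, 0.0, 0.0, 1.0]]
0.1 [ 0.22848599 -0.55440498  0.30181498] [-3.08022216e+00 -6.09743295e-01  2.60543489e-04] 0.09287607629442114
```

View pics/top0.png

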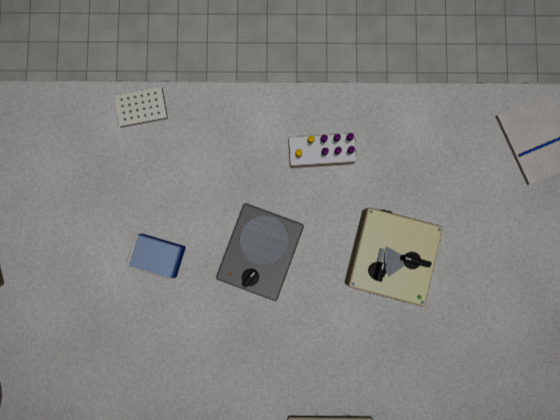

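View pics/scene0.png

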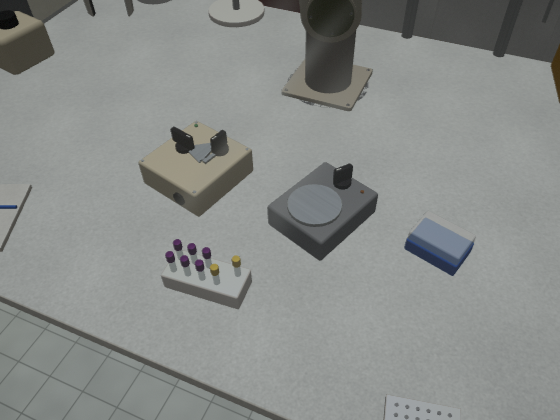

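The top view shows the transformer near (395,256), with the isolator near (411,260) and the selector near (377,270). The stirrer is at (260,250), the rack at (322,150) and the tip box at (157,256). I'll enlarge the transformer.

Run:
```python
import cv2
i=cv2.imread("pics/top0.png")[200:312,340:452]
cv2.imwrite("pics/crop0.png",cv2.resize(i,(560,560),interpolation=cv2.INTER_CUBIC))
```

```text
(no output)
```

View pics/crop0.png

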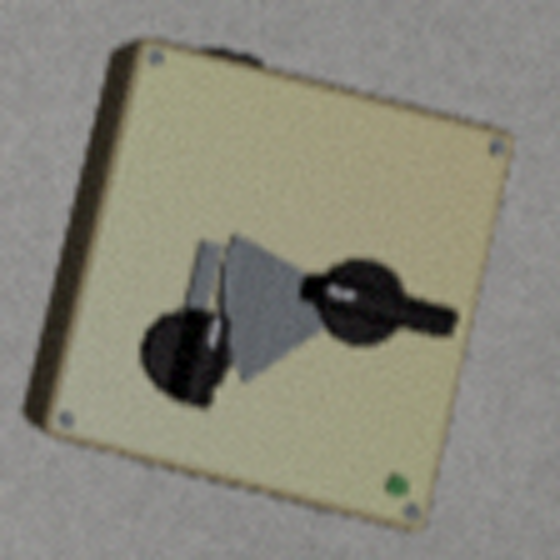

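The crop shows the box-top corners at (145,40), (512,132), (420,528) and (48,430). The flanges are at about (362,302) for the isolator and (185,357) for the selector, and the tongue points up (+x). I'll fit the pose from these.

```bash
cat > h.py <<'E'
import numpy as np
from scipy.optimize import least_squares
from scipy.spatial.transform import Rotation as R
from plant import robot
def cams():
    return {n:(c["intrinsics"],c["pose"]) for n in("top","scene") for c in[robot.read_camera(n)]}
def ray(C,px,z):
    K,P=C; d=P[:3,:3]@np.linalg.solve(K,[px[0],px[1],1]); o=P[:3,3]; return (o+d*(z-o[2])/d[2])
E
python3 - <<'E'
from h import *
C=cams()["top"]
f=lambda p,z:ray(C,(p[0]/5+340-.4,p[1]/5+200-.4),z)[:2]
pts=np.array([f(p,.08) for p in[(145,40),(512,132),(420,528),(48,430)]]+[f((362,302),.092),f((185,357),.092)])
M=np.array([[.1,.095],[.1,-.095],[-.1,-.095],[-.1,.095],[0,-.036],[-.045,.039]])
T=lambda v,m:m@np.array([[np.cos(v[2]),np.sin(v[2])],[-np.sin(v[2]),np.cos(v[2])]])+v[:2]
r=least_squares(lambda v:(T(v,M)-pts).ravel(),[.5,-.15,0])
print(r.x,np.degrees(r.x[2]),(T(r.x,M)-pts).round(4).tolist()); print(T(r.x,M)[4:],np.hypot(*T(r.x,M)[4:].T))
s=robot.read_state();m=R.from_rotvec(s["orientation"]).as_matrix();print(m.round(3),s["tool_pos"])
for n,g in zip("IS",T(r.x,M)[4:]): print(n,m.T@(np.r_[g,.119+.065]-s["tool_pos"]))
E
```

```text
[ 0.51211097 -0.14972313 -0.24803745] -14.211499211294964 [[0.0038, 0.0033], [0.0008, -0.0038], [-0.0038, -0.003], [-0.0023, 0.004], [0.0001, 0.0001], [0.0013, -0.0006]]
[[ 0.5032729  -0.18462138]
 [ 0.47806272 -0.10086909]] [0.53606778 0.48858831]
[[ 0.925  0.381 -0.   ]
 [ 0.381 -0.925  0.001]
 [ 0.    -0.001 -1.   ]] [ 0.22848271 -0.5545114   0.30206563]
I [ 0.39497368 -0.23717975  0.11836099]
S [ 0.40356975 -0.32422053  0.11846319]
```

The fit is consistent: the corners are inset about 4 mm by their rounding and the axes agree to 1 mm. I'll move over the isolator at the current height, then turn −53.4°.

```bash
python3 -m jog '1 .033 -.02 0 0;1 .033 -.02 0 0;1 .033 -.02 0 0;1 .033 -.02 0 0;1 .033 -.02 0 0;1 .033 -.02 0 0;1 .033 -.02 0 0;1 .033 -.02 0 0;.6 .033 -.02 0 0;.6 .033 -.02 0 0' 30
python3 -m jog '.6 .0325 -.0185 0 0;.6 .0325 -.0187 0 0;.6 0 0 0 -6.7;.6 0 0 0 -6.7;.6 0 0 0 -6.7;.6 0 0 0 -6.7;.6 0 0 0 -6.7;.6 0 0 0 -6.7;.6 0 0 0 -6.7;.6 0 0 0 -6.5'
python3 -m jog '.6 0 0 0 0;.6 0 0 0 0;.6 0 0 0 0'
cat > go.py <<'E'
import sys
from h import *
# target grasp x y z, tool-y yaw deg -> residual in tool axes
x,y,z,a=map(float,sys.argv[1:5])
s=robot.read_state();m=R.from_rotvec(s["orientation"]).as_matrix()
cur=np.degrees(np.arctan2(m[1,1],m[0,1]))
print((m.T@(np.array([x,y,z+.065])-s["tool_pos"])).round(4),"turn",round(cur-a,2),"tilt",m[:,2].round(3),s["opening"],s["q"].round(2),s["t"])
E
python3 go.py .5033 -.1846 .119 -14.2
```

```text
t: 1.03
tool_pos: [0.4582, -0.2424, 0.3027]
orientation: [3.082, 0.61, -0.0]
force: [1.2, 0.0, -0.2]
opening: 0.084
gripper_force: 0.0
t: 1.87
tool_pos: [0.5033, -0.1849, 0.3025]
orientation: [-2.473, -1.937, 0.0]
force: [-0.5, 0.5, 0.4]
opening: 0.0556
gripper_force: 0.0
t: 2.12
tool_pos: [0.5034, -0.185, 0.3026]
orientation: [-2.483, -1.925, 0.0]
force: [0.1, 0.2, -0.1]
opening: 0.0557
gripper_force: 0.0
[ 0.0003 -0.0002  0.1186] turn -0.23 tilt [-0.  0. -1.] 0.05568572235619967 [-0.45 -0.04  1.67 -0.    1.52 -0.2 ] 2.1167
```

```bash
python3 -m jog '.6 0 0 .03 0;.6 0 0 .03 0;.6 0 0 .02 0;.6 0 0 .012 0;.6 0 0 .01 0;.6 0 0 .01 0;.6 0 0 .0065 0;.6 0 0 0 0'
python3 - <<'E'
from h import *
import cv2
a=robot.read_camera("top")["color"][190:310,330:470,::-1];b=robot.read_camera("scene")["color"][70:220,110:285,::-1]
cv2.imwrite("pics/p1.png",np.hstack([cv2.resize(a,(400,343),interpolation=2),cv2.resize(b,(400,343),interpolation=2)]))
E
python3 go.py .5033 -.1846 .119 -14.2
```

```text
t: 2.78
tool_pos: [0.5032, -0.1849, 0.1834]
orientation: [-2.479, -1.929, 0.001]
force: [0.3, -0.1, -0.1]
opening: 0.0558
gripper_force: 0.0
[ 0.0004 -0.0006  0.0009] turn -0.02 tilt [ 0.001 -0.    -1.   ] 0.05597350727881413 [-0.45  0.05  1.8   0.    1.3  -0.2 ] 2.8833
```

View pics/p1.png

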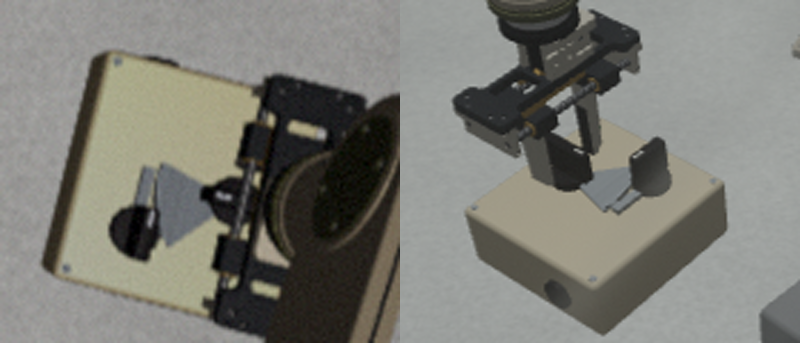

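The fingers straddle the isolator bar: at left the bar passes between the jaws near (225,200), and at right near (570,165). Force is zero, so I'll close and turn clockwise.

```bash
python3 -m jog '0 0 0 0 0;0 0 0 0 0;0 0 0 0 0;0 0 0 0 0;0 0 0 0 0;0 0 0 0 0' 30
python3 -m jog '0 0 0 0 5;0 0 0 0 5;0 0 0 0 5;0 0 0 0 5;0 0 0 0 0' 
python3 go.py .5033 -.1846 .119 -14.2
```

```text
t: 3.38
tool_pos: [0.5035, -0.185, 0.1844]
orientation: [2.479, 1.93, 0.0]
force: [0.6, -0.5, 0.5]
opening: 0.0204
gripper_force: 0.0
t: 3.8
tool_pos: [0.5041, -0.1853, 0.1843]
orientation: [2.779, 1.461, 0.002]
force: [4.9, -1.9, -3.4]
opening: 0.0139
gripper_force: 29.8
[ 0.0001 -0.0011  0.0003] turn -20.34 tilt [ 0.002 -0.001 -1.   ] 0.013883418150115845 [-0.45  0.05  1.8   0.    1.29  0.15] 3.8
```

```bash
python3 -m jog '0 0 0 0 6;0 0 0 0 6;0 0 0 0 6;0 0 0 0 6;0 0 0 0 6;0 0 0 0 6;0 0 0 0 6;0 0 0 0 6;0 0 0 0 4;0 0 0 0 0' 
python3 go.py .5033 -.1846 .119 -88.7
python3 -m jog '0 0 0 0 2;0 0 0 0 1;0 0 0 0 0;0 0 0 0 0'
python3 - <<'E'
from plant import robot
s=robot.read_state();print(s["wrist_torque"])
E
python3 go.py .5033 -.1846 .119 -88.7
```

```text
t: 4.63
tool_pos: [0.5045, -0.1863, 0.1843]
orientation: [3.137, 0.096, 0.005]
force: [8.8, -6.8, -8.0]
opening: 0.0138
gripper_force: 29.9
[-0.0011 -0.0018  0.0003] turn 2.19 tilt [ 0.003 -0.003 -1.   ] 0.013765614185725165 [-0.45  0.05  1.8  -0.    1.29  1.06] 4.6333
t: 4.97
tool_pos: [0.5045, -0.1864, 0.1844]
orientation: [3.139, 0.021, 0.005]
force: [7.8, -8.4, -8.1]
opening: 0.0138
gripper_force: 29.9
[-1.28677767 -1.3258203  -0.01775864]
[-0.0012 -0.0018  0.0004] turn -0.54 tilt [ 0.003 -0.003 -1.   ] 0.013827250704932171 [-0.45  0.05  1.8  -0.    1.29  1.11] 4.9667
```

```bash
python3 -m jog '.5 0 0 0 0;.5 0 0 0 0;.5 0 0 0 0;.5 0 0 0 0;.5 0 0 0 0;.5 0 0 -.02 0;.5 0 0 -.03 0;.5 0 0 -.03 0;.5 0 0 0 0' 
python3 go.py .4793 -.1027 .119 75.8
```

```text
t: 5.72
tool_pos: [0.5058, -0.186, 0.2713]
orientation: [3.137, 0.022, 0.014]
force: [1.3, -1.3, 0.9]
opening: 0.0464
gripper_force: 0.0
[-0.0261 -0.084   0.0867] turn -165.0 tilt [ 0.009 -0.004 -1.   ] 0.046366991256018016 [-0.45 -0.03  1.71  0.    1.45  1.11] 5.7167
```

```bash
python3 -m jog '.6 -.009 -.028 0 0;.6 -.009 -.028 0 0;.6 -.008 -.028 0 0;.6 0 0 0 -6.6;.6 0 0 0 -6.6;.6 0 0 0 -6.6;.6 0 0 0 -6.6;.6 0 0 0 -6.6;.6 0 0 0 -6.6;.6 0 0 0 -6.6' >/dev/null
python3 -m jog '.6 0 0 0 -6.6;.6 0 0 0 -6.6;.6 0 0 0 -6.6;.6 0 0 0 -6.6;.6 0 0 0 -6.6;.6 0 0 0 -6.6;.6 0 0 0 -6.6;.6 0 0 0 -6.6;.6 0 0 0 -6.6;.6 0 0 0 -6.6' >/dev/null
python3 -m jog '.6 0 0 0 -6.6;.6 0 0 0 -6.6;.6 0 0 0 -6.6;.6 0 0 0 -6.6;.6 0 0 0 -6.6;.6 0 0 0 -6.6;.6 0 0 0 -6.6;.6 0 0 0 -6.6;.6 0 0 0 0;.6 0 0 0 0'
python3 - <<'E'
from h import *
import cv2
a=robot.read_camera("top")["color"][190:310,330:470,::-1];b=robot.read_camera("scene")["color"][70:220,110:285,::-1]
cv2.imwrite("pics/p2.png",np.hstack([cv2.resize(a,(400,343),interpolation=2),cv2.resize(b,(400,343),interpolation=2)]))
E
python3 go.py .4793 -.1027 .119 75.8
```

```text
t: 8.22
tool_pos: [0.4763, -0.1013, 0.2642]
orientation: [0.394, 3.117, 0.0]
force: [0.1, 0.1, 1.3]
opening: 0.0556
gripper_force: 0.0
[-0.0033 -0.0006  0.0802] turn -0.22 tilt [-0.  0. -1.] 0.055864155337552374 [-0.31 -0.16  1.85  0.    1.46 -1.63] 8.3167
```

View pics/p2.png

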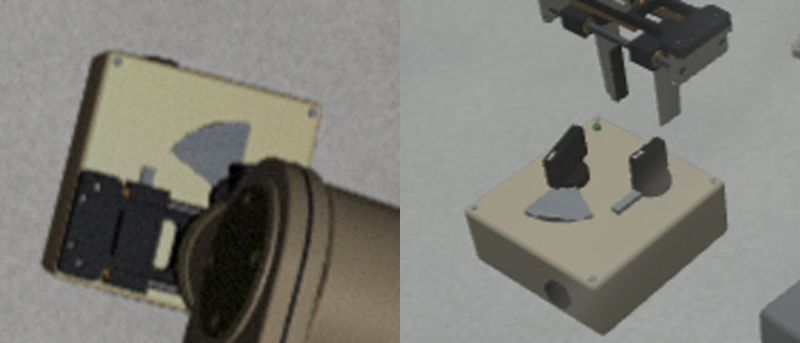

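The isolator has turned: its plate now points away at left (210,150), and the selector tongue at right (628,200) is clear. The selector is still at its start. I'll descend on the selector.

```bash
python3 -m jog '.6 -.0033 -.0006 .02 0;.6 0 0 .02 0;.6 0 0 .015 0;.6 0 0 .01 0;.6 0 0 .01 0;.6 0 0 .005 0;.6 0 0 0 0;.6 0 0 0 0' 
python3 go.py .4793 -.1027 .119 75.8
python3 -m jog '0 0 0 0 0;0 0 0 0 0;0 0 0 0 0;0 0 0 0 0;0 0 0 0 0;0 0 0 0 0;0 0 0 0 0;0 0 0 0 0;0 0 0 0 0' 30
```

```text
t: 8.98
tool_pos: [0.4795, -0.1028, 0.1846]
orientation: [0.389, 3.117, -0.0]
force: [0.1, 0.2, 0.6]
opening: 0.0558
gripper_force: 0.0
[0.0003 0.     0.0006] turn -0.03 tilt [ 0. -0. -1.] 0.05575788549445731 [-0.32 -0.08  1.92  0.    1.3  -1.64] 8.9833
t: 9.73
tool_pos: [0.4793, -0.103, 0.1844]
orientation: [0.389, 3.117, -0.001]
force: [-0.9, -2.9, 0.8]
opening: 0.0138
gripper_force: 30.0
```

```bash
python3 -m jog '0 0 0 0 6;0 0 0 0 6;0 0 0 0 6;0 0 0 0 6;0 0 0 0 6;0 0 0 0 6' 
python3 -m jog '0 0 0 0 6;0 0 0 0 6;0 0 0 0 6;0 0 0 0 6;0 0 0 0 6;0 0 0 0 6;0 0 0 0 3;0 0 0 0 0;0 0 0 0 0' 
python3 go.py .4793 -.1027 .119 1.3
python3 -m jog '.5 0 0 0 0;.5 0 0 0 0;.5 0 0 0 0;.5 0 0 0 0;.5 0 0 0 0;.5 0 0 -.02 0;.5 0 0 -.03 0;.5 0 0 -.03 0;.5 0 0 -.03 0;.5 0 0 0 0' 
python3 -m jog '.5 -.03 0 -.03 0;.5 -.03 0 -.03 0;.5 0 0 0 0;.5 0 0 0 0;.5 0 0 0 0'
python3 - <<'E'
from h import *
import cv2
a=robot.read_camera("top")["color"][190:310,330:470,::-1];b=robot.read_camera("scene")["color"][70:220,110:285,::-1]
cv2.imwrite("pics/p3.png",np.hstack([cv2.resize(a,(400,343),interpolation=2),cv2.resize(b,(400,343),interpolation=2)]))
E
```

```text
t: 10.23
tool_pos: [0.4791, -0.1034, 0.1843]
orientation: [1.34, 2.841, -0.002]
force: [-3.0, -4.5, 2.3]
opening: 0.0137
gripper_force: 30.0
t: 10.98
tool_pos: [0.4787, -0.1036, 0.1843]
orientation: [-2.206, -2.236, 0.004]
force: [-4.2, -5.3, 2.4]
opening: 0.014
gripper_force: 30.1
[0.0009 0.0006 0.0003] turn -0.52 tilt [-0.002 -0.002 -1.   ] 0.013953706820896741 [-0.32 -0.08  1.92 -0.    1.3  -0.33] 10.9833
t: 11.82
tool_pos: [0.4818, -0.1034, 0.3014]
orientation: [2.199, 2.231, 0.007]
force: [0.7, -0.0, 1.0]
opening: 0.0466
gripper_force: 0.0
t: 12.23
tool_pos: [0.48, -0.1614, 0.3523]
orientation: [-2.206, -2.235, -0.0]
force: [-0.3, -0.1, -1.1]
opening: 0.0465
gripper_force: 0.0
```

View pics/p3.png

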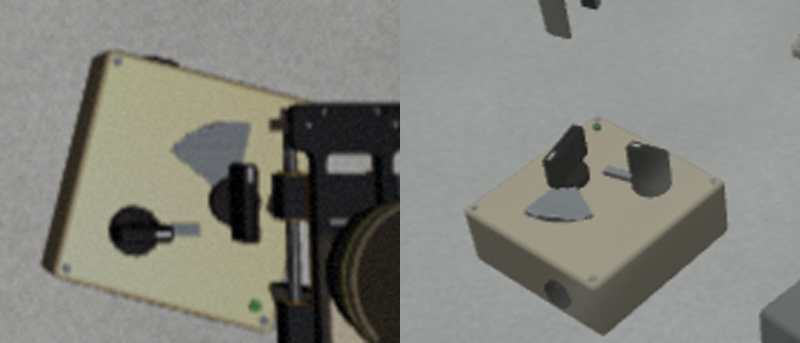

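The tongue now lies horizontal at left (185,230), about −89° in the world frame. The isolator bar is vertical at (245,200), about 1°. Both match 1.30 rad, and the gripper is clear with zero force.

```bash
python3 -c "
from plant import robot
print(robot.close_job())"
```

```text
the job is handed in; nothing more can be done
None
```

The isolator and then the selector were turned clockwise to their stops and released, nothing else was touched, and the job was handed in at about 12 s; no verdict came back, but the last picture shows both handles at about 1.30 rad.

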